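# Unpack a toppled reagent bottle

### The arm

A 6-joint arm with a two-finger parallel gripper is mounted at the origin on the work surface. World frame = base frame: x ahead of the robot, y to its left, z up, the work surface at z = 0. Lengths are in m, angles in rad, forces in N, time in s.
With the tool pointing down it reaches from about 0.425 to 0.95 m from the base axis. Payload 3.5 kg.
Tool frame: the origin (TCP) lies at the very end of the fingers, on their centre line; the grasp point (between the pads) lies 19 mm behind it (ctrl.pinch_z is the distance from the TCP to the grasp point, in m); z points along the fingers, y is the line along which they close (so a half turn about z gives the same grasp; the last joint's range is limited). The gripper opens to 85 mm and grips with 20 to 120 N. Pads are 22 mm wide; open, the fingers measure 114 mm over their backs; the gripper's body (76 mm by 85 mm) begins 54 mm behind the grasp point. The pads swing forward as they close: fully open they stand 13 mm farther back than shut.
Start: joints at [1.006, 0.286, 1.577, -0, 1.279, -0.15], TCP at [0.272, 0.618, 0.2] pointing down, gripper open.
Joint ranges: [-2.77, 2.77], [-0.9, 2.22], [0.21, 2.48], [-1.53, 4.67], [0.24, 2.81], [-2.84, 2.84]. Speed limits (rad/s): [2.79, 2.79, 3.14, 3.14, 3.14, 3.14].

### API

Orientations are given as a unit quaternion [x, y, z, w].
In Python, from plant import ctrl gives the robot as it stands. The module is installed in compiled form; this text tells all that it offers.
- The arm moves only by the shell command python3 -m crank 'ROWS' [OPENING] [FORCE]. ROWS is JSON, a list of rows, each a list of 6 numbers: the shift along the tool's x, y, z in cm, then the turn, a rotation vector about the tool's x, y, z in rad. In form: [[tx, ty, tz, rx, ry, rz], ...]. A call has 1 to 10 rows; each row is the pose to reach, as a shift and turn from the pose commanded when the call began, along the tool's axes at that moment; what a row does not reach only later rows make up. A row lasts 1/10 s, in which the tool goes at most 50 mm and 8.59 degrees, less where a joint would pass 70% of its speed; a pose out of reach is approached as far as the arm can. A call with a gripper value outside its range is refused whole. OPENING is the opening, from 0 (shut) to 1 (fully open), set as the call begins (- or left out, the last holds). The fingers move at their own pace and stop on an object; FORCE is the grip in N (left out, the last holds). Time passes only in rows, so rows that repeat a pose let the fingers close. It gives the time, the measured TCP pose, the force, the opening and the grip force at its end, in the units of the state.
- ctrl.get_state(): the state, without advancing time (a new reading comes with each control period).
- ctrl.read_camera(name): name is "side" or "top"; returns (picture, depth): 384x512x3 uint8, blue, green, red; 384x512 float32, m along the optical axis (not along the pixel's ray), 0 where there is no reading.
- ctrl.camera_info(name): a dict with "K" (3x3 intrinsics, pixels), "k1" (the pictures are not rectified: a ray, as slopes to the right and down, at radius r is drawn at 1 + k1 r^2 times it, then the intrinsics apply), "origin" and "orientation" of the camera in the world. Camera axes: x right, y down, z forward; pixel columns grow to the right and rows downward; lengths in m; the calibration is good to about 2 mm. A picture is of the moment at which its call begins. camera_info takes no time and is no camera call.
- ctrl.sign_off(): hands the job in; it is judged then, once.
The state is a dict: "time": time; "qpos": joint angles; "dq": joint speeds; "joint_efforts": joint torques, N m; "eef_pos": TCP position; "tcp_rot": TCP orientation; "contact_force": force on the tool from outside, world axes, zero at the start; "wrist_torque": the same for the moment, N m; "opening": opening from 0.0 (shut) to 1.0 (fully open); "finger_force": force on a finger pad.
Only numpy, scipy, OpenCV 4.12 (cv2) and the standard library are available. Lean on these libraries where they do the work, as an engineer would, in place of code of your own. Each camera call takes 0.05 s, during which the arm holds its last target. There are 200 camera calls.

### The job

A reagent bottle has toppled over inside the carton. Fold both carton flaps fully back, lift the bottle out, and stand it gently upright, cap up, wholly on the blue mat (not the yellow one), then let go. Do not drop the bottle, keep the small jar in the carton standing, and leave the tape roll and the scanner where they are.

Things in the scene. Friction and masses are not known exactly. Their poses are not given: they have to be found in the camera images.
- carton: Open-topped cardboard carton, fixed to the table, outside 228 (x) x 248 (y) x 100 mm high, walls and floor 4 mm. Origin under its centre on the table; z up. Its two flaps are hinged on the rims of its +y side (left) and -y side (right).
- flap_left (a joint): Left flap, 222 mm along carton x, 115 mm from hinge to free edge, 4 mm thick. 0 = closed (level, over the carton), 1.57 = standing upright, 2.9 = folded fully back outside (limit). Light; the stiff crease stays where it is left. Starts ajar at 0.7 to 1.1.
- flap_right (a joint): Right flap, mirror image of the left one, same joint values.
- flap_left_hinge (a point): Middle of the left flap's hinge line (the line runs along carton x), at carton (0, +122, 100) mm.
- flap_right_hinge (a point): Middle of the right flap's hinge line, at carton (0, -122, 100) mm.
- bottle: Closed white square reagent bottle with a violet label band and a round red cap, about 0.25 kg, heavier at the base. 104 mm tall over all: square body 56 x 56 mm for the first 70 mm from the base, a short neck, then the cap, 40 mm across and 24 mm high. Origin on its axis at mid-height (52 mm from the base); own +z points to the cap. It starts lying on one flat side on the carton floor.
- bottle_base (a point): Centre of the underside of the bottle.
- jar: Small amber jar with a blue cap, 32 mm across, 55 mm tall, standing in a corner of the carton. Origin at the centre of its underside, z up.
- blue_mat: Blue mat fixed on the table, 150 x 150 x 4 mm. Origin under its centre, z up.
- blue_mat_top (a point): Centre of the blue mat's upper face, axes as the mat.
- yellow_mat: Yellow mat fixed on the table, 150 x 150 x 4 mm; not to be used. Origin under its centre.
- tape: Roll of clear tape lying flat, 84 mm outside diameter, 24 mm high. Origin at the centre of its underside. Bystander.
- scanner: Hand scanner lying flat: black handle 130 mm long along its x, grey head 60 x 60 mm at its +x end, 36 mm high. Origin under the middle of the handle. Bystander.
Mind the look-alikes: they are no part of the job. Of the things that look like the bottle, the largest one is meant.

How it is judged:
By the outcome, as a careful person would: the job done as asked, in the order asked, and still so for the second after the job is handed in, with the robot touching nothing.
It also fails if it takes over 64 s, if anything falls off the work surface, if the arm or the gripper's body presses on something with over 40 N, if the wrist force passes 120 N, or if a joint passes its speed limit or range.

## Working session

There is one attempt and no reset: what is moved stays moved. The work goes in short steps, Python scripts to look and compute and a shell command to move; the robot and the scene stay as the last step left them, time stands still between calls to the robot, and variables do not carry over. Pictures are saved under pics/ and viewed, at most 10 in all, crops included, and the job is handed in when it is done.

```bash
mkdir -p pics
cat > h.py <<'E'
import numpy as np, cv2
from scipy.spatial.transform import Rotation as R
from plant import ctrl
def snap(n,f=None):
    p,d=ctrl.read_camera(n)
    if f: cv2.imwrite('pics/'+f,p); np.save('pics/'+f+'.npy',d)
    return p,d
def pts(n,uv,depth):
    i=ctrl.camera_info(n);K=np.array(i['K']);k=np.zeros(5);k[0]=i['k1']
    # model: drawn = (1+k1 r^2)*ray
    s=cv2.undistortPoints(np.array(uv,float).reshape(-1,1,2),K,k).reshape(-1,2)
    r=np.c_[s,np.ones(len(s))]*np.array(depth,float).reshape(-1,1)
    return R.from_quat(i['orientation']).apply(r)+np.array(i['origin'])
def cloud(n,d):
    v,u=np.mgrid[0:384,0:512]
    return pts(n,np.c_[u.ravel(),v.ravel()],d.ravel()).reshape(384,512,3)
def plane(n,uv,z):
    o=np.array(ctrl.camera_info(n)['origin']);p=pts(n,uv,np.ones(len(uv)))-o
    return o+p*((z-o[2])/p[:,2:3])
E
python3 - <<'E'
from h import *
for n in('side','top'):
    snap(n,n+'0.png'); i=ctrl.camera_info(n); print(n,i)
a=[cv2.imread(f'pics/{n}0.png') for n in('top','side')]
print(ctrl.get_state())
E
```

```text
side {'K': array([[483.73116648,   0.        , 258.26640761],
       [  0.        , 483.73116648, 185.56193026],
       [  0.        ,   0.        ,   1.        ]]), 'k1': -0.07403186629384842, 'origin': array([ 0.01993894, -0.54918319,  0.95943349]), 'orientation': array([ 0.8787513 , -0.3026503 ,  0.11721902, -0.34994092])}
top {'K': array([[470.86558777,   0.        , 248.84071201],
       [  0.        , 470.86558777, 188.17275846],
       [  0.        ,   0.        ,   1.        ]]), 'k1': -0.0650432462018268, 'origin': array([0.35378124, 0.11268801, 1.4432287 ]), 'orientation': array([ 0.7148148 , -0.69532855,  0.04549574, -0.0590605 ])}
{'time': 0.1, 'qpos': array([ 1.00596464e+00,  2.87099217e-01,  1.57801793e+00,  1.16964119e-05,
        1.27860093e+00, -1.50031751e-01]), 'dq': array([-0.00109966, -0.00109419, -0.00128913, -0.00104579,  0.00117669,
        0.00038098]), 'joint_efforts': array([ 9.76031479e-04, -4.07294583e+01, -2.93699902e+01, -9.13777239e-05,
        3.42964340e-03, -1.33267136e-05]), 'eef_pos': array([0.27166509, 0.61720368, 0.19837767]), 'tcp_rot': array([ 2.05917824e-01,  9.78568710e-01, -9.93587340e-04, -3.77054802e-04]), 'contact_force': array([-0.58441687,  0.44422674,  0.36003457]), 'wrist_torque': array([ 0.03446378, -0.00638548,  0.02756536]), 'finger_force': 0.0, 'opening': 1.000285992458757}
```

View pics/top0.png

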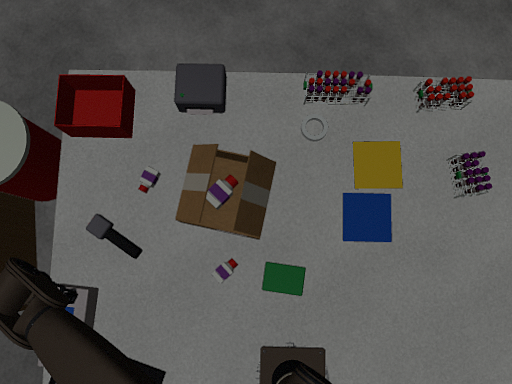

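View pics/side0.png

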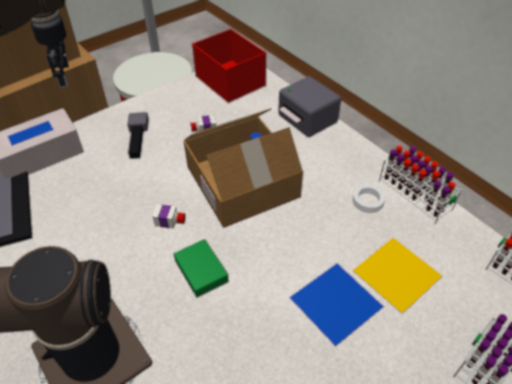

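Top view: three bottle look-alikes: inside the carton (222,190), and outside at (148,180) and (226,270). The one in the carton is the largest. The blue mat is at (367,217), yellow at (378,165), tape at (314,128), scanner at (113,235), and the jar's blue cap shows at (256,136) in the side view.

Run:
```python
from h import *
for n in('top','side'):
    p=cv2.imread(f'pics/{n}0.png');d=np.load(f'pics/{n}0.png.npy');C=cloud(n,d)
    hsv=cv2.cvtColor(p,cv2.COLOR_BGR2HSV)
    H,S,V=[hsv[...,i].astype(int) for i in range(3)]
    M={'red':((H<6)|(H>174))&(S>150)&(V>80),'vio':(H>125)&(H<160)&(S>70),'blue':(H>105)&(H<122)&(S>150)&(V>70),'yel':(H>20)&(H<32)&(S>180),'brown':(H>8)&(H<20)&(S>70)}
    for k,m in M.items():
        m=m&(d>0)
        c,l,s,_=cv2.connectedComponentsWithStats(m.astype(np.uint8))
        for j in range(1,c):
            if s[j,4]<25: continue
            q=C[l==j];
            if not(-.2<np.median(q[:,1])<.6 and .3<np.median(q[:,0])<.95) and k!='blue' and k!='yel': continue
            print(n,k,s[j],'med',np.median(q,0).round(3),'z5/95',np.percentile(q[:,2],[5,95]).round(3))
            if k in('blue','yel') and s[j,4]>800:
                r=cv2.minAreaRect(q[:,:2].astype(np.float32));print('   rect',np.round(r[0],4),np.round(r[1],3),r[2])
    if n=='top':
        m=M['brown']&(C[...,2]>.02)
        for lo,hi in((.085,.105),(.14,.22)):
            q=C[m&(C[...,2]>lo)&(C[...,2]<hi)&(abs(C[...,1]-.23)<.2)]
            r=cv2.minAreaRect(q[:,:2].astype(np.float32));print('carton',lo,len(q),r, cv2.boxPoints(r).round(3).tolist())
    q=p[125:250,165:290] if n=='top' else p[95:235,170:320]
    cv2.imwrite(f'pics/c{n}.png',cv2.resize(q,None,fx=3.2,fy=3.2,interpolation=cv2.INTER_CUBIC))
a=cv2.imread('pics/ctop.png');b=cv2.imread('pics/cside.png')
h=400;cv2.imwrite('pics/crop.png',np.hstack([cv2.resize(a,(400,400)),cv2.resize(b,(400,373+0))[:373] if 0 else cv2.resize(b,(400,400))]))
```

```text
top red [82 75 42  1 42] med [0.877 0.587 0.131] z5/95 [0.126 0.135]
top red [225 176  11   8  57] med [0.587 0.199 0.05 ] z5/95 [0.036 0.055]
top red [139 185   7   6  28] med [0.558 0.469 0.033] z5/95 [0.025 0.038]
top red [229 260   7   6  29] med [0.338 0.186 0.033] z5/95 [0.026 0.038]
top vio [317  70   6   7  31] med [ 0.903 -0.058  0.115] z5/95 [0.105 0.121]
top vio [349  71   6   7  31] med [ 0.904 -0.155  0.111] z5/95 [-0.322  0.118]
top vio [357  71   6   7  29] med [ 0.903 -0.179  0.114] z5/95 [-0.746  0.118]
top vio [325  78   6   7  35] med [ 0.879 -0.082  0.114] z5/95 [0.101 0.117]
top vio [333  78   6   8  34] med [ 0.879 -0.106  0.112] z5/95 [0.098 0.12 ]
top vio [341  78   6   8  34] med [ 0.879 -0.13   0.115] z5/95 [0.099 0.117]
top vio [309  85   6   7  32] med [ 0.855 -0.034  0.114] z5/95 [0.107 0.117]
top vio [317  85   6   8  34] med [ 0.854 -0.058  0.114] z5/95 [0.102 0.119]
top vio [357  87   6   7  32] med [ 0.855 -0.179  0.112] z5/95 [0.099 0.117]
top vio [141 170  17  14 113] med [0.59  0.447 0.041] z5/95 [0.026 0.047]
top vio [208 183  21  21 212] med [0.5
[... 2200 characters left out ...]
 0.112] z5/95 [0.1   0.116]
side vio [434 180   7  10  53] med [ 0.85  -0.18   0.111] z5/95 [0.1   0.117]
side vio [159 205  11  22 164] med [0.3   0.205 0.04 ] z5/95 [0.011 0.044]
side blue [  9 122  43  22 360] med [0.138 0.66  0.092] z5/95 [0.089 0.095]
side blue [251 133   9   5  36] med [0.65  0.286 0.059] z5/95 [0.057 0.063]
side blue [ 292  265   90   80 3680] med [ 0.483 -0.225  0.004] z5/95 [0.001 0.007]
   rect [ 0.4871 -0.2212] [0.146 0.146] 0.17152178287506104
side yel [ 354  239   87   73 3206] med [ 0.648 -0.259  0.004] z5/95 [0.001 0.007]
   rect [ 0.6516 -0.2555] [0.147 0.145] 2.5537264347076416
side brown [ 184  111  118  116 7770] med [0.511 0.128 0.095] z5/95 [0.013 0.182]
```

View pics/crop.png

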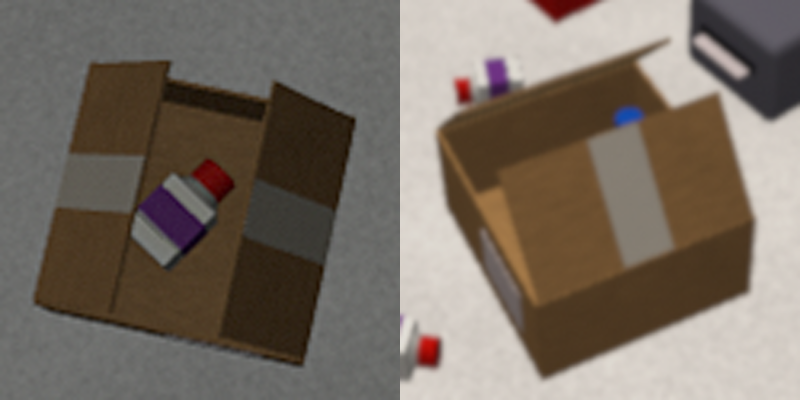

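The crop shows the large bottle lying in the carton with its cap toward far right (crop 215,180), under both flaps half open. The jar's blue cap is at the far left corner (crop 628,118). It's the right bottle: its label top is at z=60 mm, which fits 4+56 mm. The outside look-alikes are lower, at about 40 mm.

```bash
cat >> h.py <<'E'
CC=np.array([.5455,.2084,0]);CY=np.deg2rad(79.4-90)
RC=R.from_euler('z',CY)
def toC(p): return RC.inv().apply(np.asarray(p)-CC)
def flaps(d=None,n='top'):
    if d is None: p,d=snap(n)
    c=toC(cloud(n,d).reshape(-1,3)).reshape(384,512,3)
    for s,nm in((1,'L'),(-1,'R')):
        y=c[...,1]*s
        m=(d>0)&(abs(c[...,0])<.105)&(y>.0)&(y<.25)&(c[...,2]>.108)&(c[...,2]<.225)
        u=y[m]-.122;v=c[...,2][m]-.1
        a=np.arctan2(v,-u);r=np.hypot(u,v);k=(r>.04)&(r<.125)
        print(nm,'n',k.sum(),'angle med',np.round(np.percentile(a[k],[10,50,90]),2) if k.sum() else None)
def st():
    s=ctrl.get_state();r=R.from_quat(s['tcp_rot']).as_matrix()
    print('t',round(s['time'],2),'tcpC cm',(toC(s['eef_pos'])*100).round(1),'toolaxes in C\n',(RC.as_matrix().T@r).round(3),'\nF',s['contact_force'].round(1),'q',s['qpos'].round(3))
E
python3 - <<'E'
from h import *
d=np.load('pics/top0.png.npy');flaps(d);st()
p=cv2.imread('pics/top0.png');hsv=cv2.cvtColor(p,cv2.COLOR_BGR2HSV)
C=toC(cloud('top',d).reshape(-1,3)).reshape(384,512,3)
V=(hsv[...,0]>125)&(hsv[...,0]<160)&(hsv[...,1]>70);V[:180]=0;V[205:]=0;V[:,:205]=0;V[:,235:]=0
q=C[V&(C[...,2]>.053)];r=cv2.minAreaRect(q[:,:2].astype(np.float32));print('label C',r,cv2.boxPoints(r).round(3).tolist())
i=C[(abs(C[...,0])<.108)&(abs(C[...,1])<.05)&(C[...,2]>.052)&(C[...,2]<.075)]
r=cv2.minAreaRect(i[:,:2].astype(np.float32));print('body+cap',len(i),r)
m=((hsv[...,0]<6)|(hsv[...,0]>174))&(hsv[...,1]>150)&(hsv[...,2]>80);m[:170]=0;m[190:]=0;m[:,:220]=0;m[:,240:]=0
print('cap',np.median(C[m],0),C[m].min(0),C[m].max(0))
print('jar',toC([.65,.286,.059]), 'mat',toC([.4885,-.221,0]))
E
```

```text
L n 1287 angle med [0.81 0.84 0.9 ]
R n 1494 angle med [0.89 0.92 0.96]
t 0.1 tcpC cm [-34.4  35.1  19.8] toolaxes in C
 [[-0.974  0.228 -0.001]
 [ 0.228  0.974 -0.002]
 [ 0.    -0.002 -1.   ]] 
F [-0.6  0.4  0.4] q [ 1.006  0.287  1.578  0.     1.279 -0.15 ]
label C ((-0.07047238200902939, -0.04765898734331131), (0.25597673654556274, 0.03823629021644592), 47.6367301940918) [[-0.17100000381469727, -0.1289999932050705], [-0.14300000667572021, -0.1550000011920929], [0.029999999329447746, 0.03400000184774399], [0.0020000000949949026, 0.05999999865889549]]
body+cap 432 ((0.004536446183919907, 0.01860089972615242), (0.057826824486255646, 0.10160034894943237), 57.81532669067383)
cap [ 0.0411015  -0.0018853   0.05052989] [-0.17084079 -0.12934562 -0.00175242] [0.05954116 0.01479654 1.4432287 ]
jar [0.08844212 0.0954987  0.059     ] mat [ 0.0229614  -0.43255767  0.        ]
```

```bash
python3 -m crank '[[0,0,0,0,0,-0.12],[0,0,0,0,0,-0.23],[0,0,-3,0,0,-0.23],[0,0,-6,0,0,-0.23],[0,0,-6,0,0,-0.23]]' 0 20; python3 -c "
from h import *
st()"
```

```text
time: 0.6
eef_pos: [0.2732, 0.6197, 0.2653]
tcp_rot: [0.092, 0.996, 0.004, 0.002]
contact_force: [-0.8, 0.9, 1.5]
opening: 0.147
finger_force: 0.0
t 0.6 tcpC cm [-34.3  35.4  26.5] toolaxes in C
 [[-1.    -0.     0.003]
 [-0.     1.     0.008]
 [-0.003  0.008 -1.   ]] 
F [-0.8  0.9  1.5] q [ 1.006  0.246  1.507  0.     1.38  -0.38 ]
```

```bash
python3 -m crank '[[-17,-17,0,0,0,0],[-34,-35,0,0,0,0],[-34,-35,0,0,0,0],[-34,-35,0,0,0,0],[-34,-35,0,0,0,0],[-34,-35,0,0,0,0],[-34,-35,0,0,0,0],[-34,-35,0,0,0,0],[-34,-35,0,0,0,0],[-34,-35,0,0,0,0]]' 
python3 -m crank '[[0,0,0,0,0,0],[0,0,0,0,0,0],[0,0,0,0,0,0]]'; python3 -c "
from h import *
st()"
```

```text
time: 1.6
eef_pos: [0.5425, 0.2085, 0.2582]
tcp_rot: [0.093, 0.996, -0.0, -0.001]
contact_force: [0.1, 0.7, -0.9]
opening: 0.001
finger_force: 0.0
time: 1.9
eef_pos: [0.5411, 0.212, 0.2588]
tcp_rot: [0.092, 0.996, -0.0, -0.001]
contact_force: [-0.1, 0.4, -0.5]
opening: -0.001
finger_force: 0.0
t 1.9 tcpC cm [-0.5  0.3 25.9] toolaxes in C
 [[-1.    -0.001 -0.001]
 [-0.001  1.    -0.   ]
 [ 0.001 -0.    -1.   ]] 
F [-0.1  0.4 -0.5] q [ 0.199  0.041  1.747  0.     1.356 -1.188]
```

```bash
python3 -m crank '[[0,0,5,0,0,0],[0,0,10,0,0,0],[0,0,10,0,0,0],[0,2,10,0,0,0],[0,4,10,0,0,0],[0,6,10,0,0,0],[0,8,10,0,0,0],[0,10,9.6,0,0,0],[0,12,9.2,0,0,0],[0,12,9.2,0,0,0]]' 
python3 -m crank '[[0,2,0,0,0,0],[0,4,-0.2,0,0,0],[0,5.5,0.2,0,0,0],[0,7,0.8,0,0,0],[0,8,1.8,0,0,0],[0,8.5,2.5,0,0,0],[0,8.8,3,0,0,0],[0,9,3.3,0,0,0],[0,9,3.3,0,0,0]]'; python3 -c "
from h import *
st();flaps()"
```

```text
time: 2.9
eef_pos: [0.5647, 0.3327, 0.1705]
tcp_rot: [0.091, 0.996, 0.001, 0.002]
contact_force: [-0.0, -0.1, 0.9]
opening: 0.0
finger_force: 0.0
time: 3.8
eef_pos: [0.5802, 0.4173, 0.1337]
tcp_rot: [0.092, 0.996, -0.0, -0.001]
contact_force: [0.3, -0.2, -0.0]
opening: -0.002
finger_force: 0.0
t 3.8 tcpC cm [-0.4 21.2 13.4] toolaxes in C
 [[-1.     0.    -0.001]
 [ 0.     1.    -0.001]
 [ 0.001 -0.001 -1.   ]] 
F [ 0.3 -0.2 -0. ] q [ 0.482  0.426  1.521 -0.     1.197 -0.904]
L n 1285 angle med [0.81 0.84 0.89]
R n 1487 angle med [0.89 0.92 0.96]
```

Run:
```python
from h import *
a,_=snap('top','t2.png');b,_=snap('side','s2.png')
cv2.imwrite('pics/v2.png',np.hstack([cv2.resize(a[100:300,120:320],(400,400)),cv2.resize(b[50:250,120:320],(400,400))]))
```

```text
(no output)
```

View pics/v2.png

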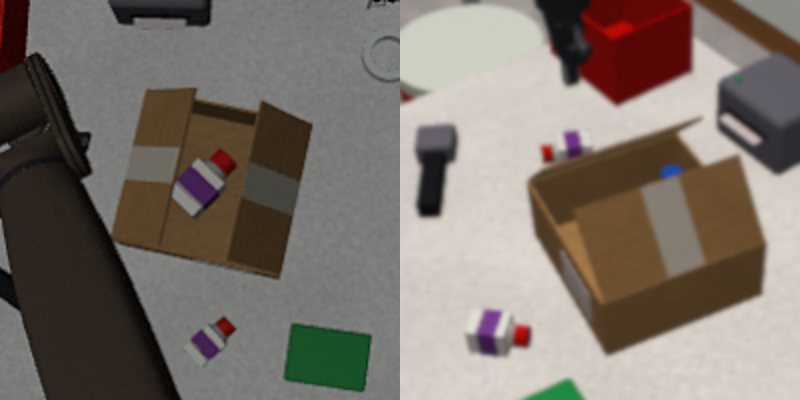

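Run:
```python
from h import *
def proj(n,P):
    i=ctrl.camera_info(n);K=np.array(i['K']);k=np.zeros(5);k[0]=i['k1']
    q=R.from_quat(i['orientation']).inv().apply(np.atleast_2d(P)-i['origin'])
    return cv2.projectPoints(q,np.zeros(3),np.zeros(3),K,k)[0].reshape(-1,2).round(1)
s=ctrl.get_state();print(s['eef_pos'],s['qpos'])
for n in('side','top'): print(n,proj(n,[s['eef_pos'],[.272,.618,.2],[0,0,0]]))
d=np.load('pics/s2.png.npy');C=cloud('side',d)
for uv in((205,88),(205,92),(205,95),(203,85),(207,90)): print(uv,d[uv[1],uv[0]],C[uv[1],uv[0]].round(3))
for n in('t2','top0','s2','side0'): pass
```

```text
[0.58080161 0.41742632 0.13515906] [ 4.81663169e-01  4.24118739e-01  1.51983608e+00 -9.40669116e-05
  1.19691796e+00 -9.03903424e-01]
side [[206.5 100.6]
 [ 69.1  89.7]
 [ 91.5 355.1]]
top [[151.8 174.4]
 [ 64.9 283.3]
 [291.9 380. ]]
(205, 88) 1.3165276 [0.575 0.409 0.185]
(205, 92) 1.3326864 [0.577 0.414 0.168]
(205, 95) 1.6032182 [0.685 0.604 0.001]
(203, 85) 1.3147979 [0.574 0.416 0.192]
(207, 90) 1.319115 [0.578 0.404 0.18 ]
```

```bash
python3 - <<'E'
from h import *
for f,t in(('side0',[.2717,.6172,.1984]),('s2',[.5808,.4174,.1352])):
    d=np.load(f'pics/{f}.png.npy');p=cv2.imread(f'pics/{f}.png');C=cloud('side',d)
    m=(np.hypot(C[...,0]-t[0],C[...,1]-t[1])<.07)&(C[...,2]>.1)
    z=C[m][:,2]-t[2];print(f,len(z),np.sort(z)[:12].round(3))
    v,u=np.where(m);k=np.argsort(-v)[:8];print([(u[j],v[j],(C[v[j],u[j]]-t).round(3).tolist()) for j in k])
    cv2.imwrite(f'pics/z{f}.png',cv2.resize(p[v.max()-40:v.max()+20,u.mean().astype(int)-40:u.mean().astype(int)+40],(480,360),interpolation=cv2.INTER_NEAREST))
E
python3 -c "
import cv2,numpy as np
cv2.imwrite('pics/z.png',np.hstack([cv2.resize(cv2.imread('pics/z%s.png'%n),(400,300)) for n in('side0','s2')]))"
```

```text
side0 1553 [0.045 0.046 0.047 0.047 0.047 0.047 0.048 0.048 0.048 0.048 0.048 0.048]
[(np.int64(60), np.int64(87), [-0.029, -0.041, 0.047]), (np.int64(61), np.int64(87), [-0.027, -0.045, 0.048]), (np.int64(62), np.int64(87), [-0.024, -0.045, 0.047]), (np.int64(63), np.int64(87), [-0.022, -0.045, 0.046]), (np.int64(64), np.int64(87), [-0.02, -0.045, 0.045]), (np.int64(66), np.int64(86), [-0.015, -0.049, 0.047]), (np.int64(62), np.int64(86), [-0.025, -0.051, 0.053]), (np.int64(65), np.int64(86), [-0.017, -0.047, 0.048])]
s2 1766 [0.03  0.033 0.033 0.034 0.034 0.034 0.037 0.038 0.039 0.039 0.04  0.04 ]
[(np.int64(206), np.int64(92), [0.0, -0.002, 0.03]), (np.int64(205), np.int64(92), [-0.004, -0.003, 0.033]), (np.int64(203), np.int64(92), [-0.009, -0.001, 0.034]), (np.int64(204), np.int64(92), [-0.007, -0.002, 0.034]), (np.int64(202), np.int64(91), [-0.011, -0.0, 0.038]), (np.int64(207), np.int64(91), [-0.003, -0.013, 0.041]), (np.int64(204), np.int64(91), [-0.009, -0.007, 0.041]), (np.int64(205), np.int64(91), [-0.005, -0.006, 0.039])]
```

View pics/z.png

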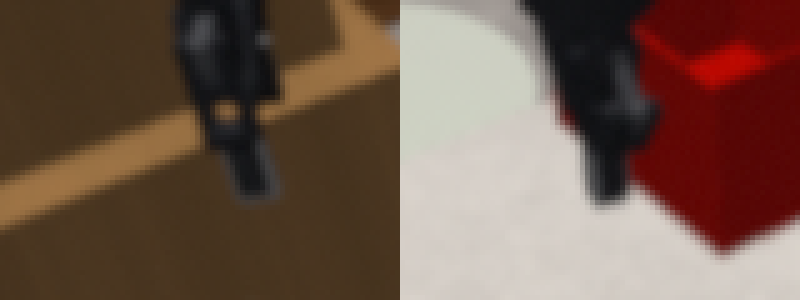

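The view shows the real fingertips about 28 mm higher than the reported TCP, at side (204,93) against a projected (206,101). So the fingers passed just over the flap edge. I'll go back over it and push 30 mm deeper.

```bash
python3 -c "
from plant import ctrl
print(ctrl.pinch_z)"
python3 -m crank '[[0,0,-5,0,0,0],[0,0,-10,0,0,0],[0,-5,-12,0,0,0],[0,-10,-12,0,0,0],[0,-15,-12,0,0,0],[0,-20,-12,0,0,0],[0,-21,-12,0,0,0],[0,-21,-8,0,0,0],[0,-21,-3,0,0,0],[0,-21,-0.5,0,0,0]]' 
python3 -m crank '[[0,0,0,0,0,0],[0,2,0,0,0,0],[0,3.5,0,0,0,0],[0,5,0,0,0,0],[0,6.5,0,0,0,0]]'; python3 -c "
from h import *
st()"
```

```text
0.0187
time: 4.95
eef_pos: [0.5398, 0.2108, 0.136]
tcp_rot: [0.093, 0.996, -0.0, -0.002]
contact_force: [0.1, -0.2, -0.2]
opening: -0.001
finger_force: 0.0
time: 5.45
eef_pos: [0.5587, 0.2753, 0.149]
tcp_rot: [0.093, 0.996, 0.001, 0.006]
contact_force: [-0.3, 0.1, 0.7]
opening: -0.0
finger_force: 0.3
t 5.45 tcpC cm [ 0.1  6.8 14.9] toolaxes in C
 [[-1.     0.001  0.012]
 [ 0.001  1.     0.003]
 [-0.012  0.003 -1.   ]] 
F [-0.3  0.1  0.7] q [ 0.296  0.211  1.763 -0.003  1.156 -1.088]
```

```bash
python3 -m crank '[[0,1.5,0,0,0,0],[0,3,0,0,0,0],[0,4.5,0,0,0,0],[0,6,0,0,0,0]]'; python3 -c "
from h import *
st();flaps()"
```

```text
time: 5.85
eef_pos: [0.5656, 0.3361, 0.141]
tcp_rot: [0.092, 0.996, 0.001, 0.001]
contact_force: [-0.3, -1.0, -0.6]
opening: 0.0
finger_force: 0.2
t 5.85 tcpC cm [-0.4 12.9 14.1] toolaxes in C
 [[-1.    -0.001  0.002]
 [-0.001  1.     0.001]
 [-0.002  0.001 -1.   ]] 
F [-0.3 -1.  -0.6] q [ 0.382  0.298  1.673  0.     1.169 -1.005]
L n 60 angle med [1.81 1.82 1.86]
R n 1479 angle med [0.89 0.92 0.96]
```

```bash
python3 -m crank '[[0,2,0,0,0,0],[0,4,0,0,0,0],[0,6,0.7,0,0,0],[0,7.5,1.8,0,0,0],[0,8.2,2.8,0,0,0],[0,8.6,3.4,0,0,0],[0,8.6,3.8,0,0,0],[0,8.6,3.8,0,0,0]]'; python3 -c "
from h import *
st();flaps()"
```

```text
time: 6.7
eef_pos: [0.5801, 0.4179, 0.1004]
tcp_rot: [0.092, 0.996, -0.001, -0.001]
contact_force: [-0.4, -0.1, -0.7]
opening: 0.003
finger_force: 0.0
t 6.7 tcpC cm [-0.5 21.2 10. ] toolaxes in C
 [[-1.     0.    -0.002]
 [ 0.     1.    -0.001]
 [ 0.002 -0.001 -1.   ]] 
F [-0.4 -0.1 -0.7] q [ 0.483  0.458  1.54  -0.     1.145 -0.903]
L n 708 angle med [2.76 2.82 2.88]
R n 1486 angle med [0.89 0.92 0.96]
```

```bash
python3 -m crank '[[0,0,0.3,0,0,0],[0,0,0.3,0,0,0],[0,0,0.3,0,0,0]]';python3 -m crank '[[0,0,0.3,0,0,0],[0,0,0.3,0,0,0],[0,0,0.3,0,0,0]]'; python3 -c "
from h import *
flaps()"
```

```text
time: 7.05
eef_pos: [0.5808, 0.4184, 0.099]
tcp_rot: [0.092, 0.996, 0.0, 0.0]
contact_force: [0.2, -0.8, 0.8]
opening: 0.0
finger_force: 0.0
time: 7.35
eef_pos: [0.5806, 0.4186, 0.0955]
tcp_rot: [0.092, 0.996, -0.0, -0.0]
contact_force: [-0.4, 0.3, -0.5]
opening: -0.002
finger_force: 0.0
L n 705 angle med [2.8  2.86 2.92]
R n 1483 angle med [0.88 0.92 0.96]
```

```bash
python3 -m crank '[[0,0,0.3,0,0,0],[0,0,0.3,0,0,0],[0,0,0.3,0,0,0]]';python3 -m crank '[[0,0,0.3,0,0,0],[0,0,0.3,0,0,0],[0,0,0.3,0,0,0]]'; python3 -c "
from h import *
flaps()"
```

```text
time: 7.7
eef_pos: [0.5807, 0.4187, 0.0927]
tcp_rot: [0.092, 0.996, 0.0, 0.0]
contact_force: [0.9, -1.0, 0.6]
opening: -0.0
finger_force: 0.3
time: 8.0
eef_pos: [0.581, 0.4189, 0.0921]
tcp_rot: [0.092, 0.996, 0.0, 0.0]
contact_force: [-3.8, -1.5, 6.9]
opening: 0.0
finger_force: 3.9
L n 689 angle med [2.81 2.89 2.94]
R n 1500 angle med [0.88 0.92 0.96]
```

```bash
python3 -m crank '[[0,0,-5,0,0,0],[0,0,-10,0,0,0],[0,-5,-14,0,0,0],[0,-10,-14,0,0,0],[0,-15,-14,0,0,0],[0,-20,-12,0,0,0],[0,-21,-9,0,0,0],[0,-21,-5,0,0,0],[0,-21,-4.5,0,0,0],[0,-21,-4.5,0,0,0]]' 
python3 -m crank '[[0,-2,0,0,0,0],[0,-4,0,0,0,0],[0,-6,0,0,0,0],[0,-8,0,0,0,0],[0,-10,0,0,0,0],[0,-12,0,0,0,0],[0,-13,0,0,0,0],[0,-13,0,0,0,0]]'
python3 -c "
from h import *
st();flaps()"
```

```text
time: 9.05
eef_pos: [0.5411, 0.2121, 0.1334]
tcp_rot: [0.092, 0.996, -0.0, -0.002]
contact_force: [0.2, 0.1, 0.0]
opening: 0.0
finger_force: 0.0
time: 9.85
eef_pos: [0.5203, 0.0841, 0.1378]
tcp_rot: [0.092, 0.996, 0.0, 0.003]
contact_force: [0.6, -0.0, 1.6]
opening: 0.005
finger_force: 0.6
t 9.85 tcpC cm [ -0.2 -12.7  13.8] toolaxes in C
 [[-1.     0.     0.006]
 [ 0.     1.     0.001]
 [-0.006  0.001 -1.   ]] 
F [ 0.6 -0.   1.6] q [-0.032  0.017  1.998 -0.     1.121 -1.418]
L n 1842 angle med [2.84 2.89 2.94]
R n 69 angle med [1.78 1.8  1.82]
```

```bash
python3 -m crank '[[0,-2,0,0,0,0],[0,-4,0,0,0,0],[0,-6,0.7,0,0,0],[0,-7.5,1.8,0,0,0],[0,-8.2,2.8,0,0,0],[0,-8.6,3.4,0,0,0],[0,-8.6,3.8,0,0,0],[0,-8.6,4.2,0,0,0],[0,-8.6,4.4,0,0,0]]';python3 -m crank '[[0,0,0.1,0,0,0],[0,0,0.2,0,0,0],[0,0,0.2,0,0,0]]';  python3 -c "
from h import *
st();flaps()"
```

```text
time: 10.8
eef_pos: [0.5028, 0.0003, 0.0913]
tcp_rot: [0.092, 0.996, -0.0, -0.0]
contact_force: [-3.2, 0.1, 9.1]
opening: 0.001
finger_force: 4.3
time: 11.1
eef_pos: [0.5029, 0.0002, 0.0912]
tcp_rot: [0.092, 0.996, -0.0, -0.0]
contact_force: [-5.6, 0.9, 10.7]
opening: -0.001
finger_force: 5.3
t 11.1 tcpC cm [ -0.4 -21.2   9.1] toolaxes in C
 [[-1.    -0.001 -0.   ]
 [-0.001  1.    -0.   ]
 [ 0.    -0.    -1.   ]] 
F [-5.6  0.9 10.7] q [-0.201  0.026  2.082 -0.     1.033 -1.588]
L n 1847 angle med [2.84 2.89 2.94]
R n 232 angle med [2.4  2.89 2.94]
```

```bash
python3 -m crank '[[0,0,-5,0,0,0],[0,0,-10,0,0,0],[0,0,-15,0,0,0],[0,0,-15,0,0,0]]' 1 40
python3 - <<'E'
from h import *
st();p,d=snap('top','t3.png');snap('side','s3.png')
hsv=cv2.cvtColor(p,cv2.COLOR_BGR2HSV);H,S,V=[hsv[...,i].astype(int) for i in range(3)]
C=toC(cloud('top',d).reshape(-1,3)).reshape(384,512,3)
box=(abs(C[...,0])<.1)&(abs(C[...,1])<.1)&(C[...,2]>.03)&(C[...,2]<.08)
brown=(H>8)&(H<20)&(S>70)
ob=(box&~brown).astype(np.uint8)
c,l,s,_=cv2.connectedComponentsWithStats(ob)
for j in range(1,c):
    if s[j,4]<15: continue
    q=C[l==j];print(s[j],np.median(q,0).round(3),cv2.minAreaRect(q[:,:2].astype(np.float32)))
cap=box&((H<6)|(H>174))&(S>120);vio=box&(H>125)&(H<160)&(S>70)
for n,m in(('cap',cap),('vio',vio)):
    q=C[m];q=q[q[:,2]>.035];print(n,len(q),q.mean(0).round(4),np.median(q,0).round(4),cv2.minAreaRect(q[q[:,2]>.05][:,:2].astype(np.float32)) )
D=np.array([(.287,1.578,.6743,.1984),(.246,1.507,.6773,.2653),(.041,1.747,.5811,.2588),(.426,1.521,.7146,.1337),(.211,1.763,.6228,.149),(.298,1.673,.6579,.141),(.458,1.54,.7151,.1004),(.017,1.998,.527,.1378),(.026,2.082,.5029,.0913)])
from scipy.optimize import least_squares
f=lambda x:np.r_[x[0]+x[1]*np.sin(D[:,0])+x[2]*np.sin(D[:,0]+D[:,1]+x[3])-D[:,2],x[4]+x[1]*np.cos(D[:,0])+x[2]*np.cos(D[:,0]+D[:,1]+x[3])-D[:,3]]
r=least_squares(f,[0,.4,.4,0,.2]);print('a,L1,L2,delta,c',r.x.round(4),'res',abs(r.fun).max())
E
```

```text
time: 11.55
eef_pos: [0.5071, -0.0005, 0.2484]
tcp_rot: [0.092, 0.996, -0.001, 0.009]
contact_force: [0.1, 0.5, 0.1]
opening: 0.678
finger_force: 0.0
t 11.55 tcpC cm [  0.1 -21.2  24.8] toolaxes in C
 [[-1.    -0.001  0.017]
 [-0.001  1.    -0.   ]
 [-0.017 -0.    -1.   ]] 
F [0.1 0.5 0.1] q [-0.201 -0.138  1.937  0.     1.325 -1.588]
[200 154   9   9  62] [0.088 0.089 0.058] ((0.08700163662433624, 0.08968226611614227), (0.02558215893805027, 0.02020508423447609), 1.3698798418045044)
[203 175  35  34 600] [-0.001  0.018  0.059] ((0.0050080399960279465, 0.018282979726791382), (0.05748328939080238, 0.10239781439304352), 57.9941520690918)
cap 85 [ 0.0386 -0.0053  0.0484] [ 0.0386 -0.0059  0.0481] ((0.03863200917840004, -0.004609611816704273), (0.023721585050225258, 0.01948019117116928), 56.12405014038086)
vio 210 [-0.0043  0.0249  0.0598] [-0.0059  0.024   0.0606] ((0.021370921283960342, 0.05478464812040329), (0.14027994871139526, 0.03676145151257515), 49.348670959472656)
a,L1,L2,delta,c [ 0.0092  0.4354  0.5733  0.0317 -0.0353] res 0.0024280622525512108
```

```bash
python3 -m crank '[[-2,5,0,0,0,0.14],[-4,10,0,0,0,0.28],[-4,15,0,0,0,0.42],[-4.1,20.8,0,0,0,0.558],[-4.1,20.8,3,0,0,0.558],[-4.1,20.8,5,0,0,0.558],[-4.1,20.8,5,0,0,0.558]]';python3 -m crank '[[0,0,0,0,0.14,0],[0,0,0,0,0.28,0],[0,0,0,0,0.42,0],[0,0,0,0,0.436,0],[0,0,0,0,0.436,0],[0,0,0,0,0.436,0]]';  python3 - <<'E'
from h import *
st();s=ctrl.get_state();q=s['qpos']
for sg in(1,-1):
  for s6 in(1,-1):
    m=R.from_euler('z',q[0])*R.from_euler('y',q[1]+q[2])*R.from_euler('z',sg*q[3])*R.from_euler('y',q[4])*R.from_euler('z',s6*q[5])
    print(sg,s6,(m.inv()*R.from_quat(s['tcp_rot'])).as_rotvec().round(3))
E
```

```text
time: 12.35
eef_pos: [0.5769, 0.1974, 0.1815]
tcp_rot: [0.362, 0.932, -0.003, -0.005]
contact_force: [-0.1, -0.5, -0.6]
opening: 1.0
finger_force: 0.0
time: 12.95
eef_pos: [0.5805, 0.1971, 0.1889]
tcp_rot: [0.354, 0.91, 0.078, -0.201]
contact_force: [0.0, -0.3, 0.1]
opening: 1.005
finger_force: 0.0
t 12.95 tcpC cm [ 3.7 -0.5 18.9] toolaxes in C
 [[-0.77   0.529 -0.357]
 [ 0.48   0.849  0.223]
 [ 0.421  0.    -0.907]] 
F [ 0.  -0.3  0.1] q [ 0.024  0.322  1.601  0.297  1.543 -0.861]
1 1 [-0.    -0.     1.571]
1 -1 [-0.    -0.    -0.152]
-1 1 [-0.657 -0.05   1.537]
-1 -1 [-0.42   0.42  -0.131]
```

```bash
cat > kin.py <<'E'
from h import *
from scipy.optimize import least_squares
E=R.from_euler
D=[([1.006,.2871,1.578,0,1.2786,-.15],[.2717,.6172,.1984]),([1.006,.246,1.507,0,1.38,-.38],[.2732,.6197,.2653]),([.199,.041,1.747,0,1.356,-1.188],[.5411,.212,.2588]),([.4817,.4241,1.5198,0,1.1969,-.9039],[.5808,.4174,.1352]),([.483,.458,1.54,0,1.145,-.903],[.5801,.4179,.1004]),([-.032,.017,1.998,0,1.121,-1.418],[.5203,.0841,.1378]),([-.201,.026,2.082,0,1.033,-1.588],[.5029,.0002,.0912]),([-.201,-.138,1.937,0,1.325,-1.588],[.5071,-.0005,.2484]),([.024,.322,1.601,.297,1.543,-.861],[.5805,.1971,.1889])]
def fk(x,q):
    a,b,z0,L1,e,L2,Lt=x
    R1=E('z',q[0]);R2=R1*E('y',q[1]);R3=R2*E('y',q[2]);R5=R3*E('z',q[3])*E('y',q[4])
    p=R1.apply([a,b,z0])+R2.apply([0,0,L1])+R3.apply([e,0,L2])+R5.apply([0,0,Lt])
    return p,R5*E('z',q[5]+np.pi/2)
r=least_squares(lambda x:np.concatenate([fk(x,q)[0]-p for q,p in D]),[0,.1,.3,.43,0,.57,.3]);X=r.x
LO=np.array([-2.77,-.9,.21,-1.53,.24,-2.84]);HI=np.array([2.77,2.22,2.48,4.67,2.81,2.84])
def ik(p,rot,q0s):
    best=None
    for q0 in q0s:
        s=least_squares(lambda q:np.r_[(fk(X,q)[0]-p)*5,(fk(X,q)[1].inv()*rot).as_rotvec()],q0,bounds=(LO+.02,HI-.02))
        if best is None or s.cost<best.cost: best=s
    return best
E
python3 - <<'E'
from kin import *
print(X.round(4),'res',abs(r.fun).max().round(4))
G=np.array([.4885,-.221,.004+.05])
for hd in range(-120,121,20):
    h=np.deg2rad(hd);d=np.array([np.cos(h),np.sin(h),0]);c,s=np.cos(np.deg2rad(25)),np.sin(np.deg2rad(25))
    tz=c*d+[0,0,-s]; 
    tx=-(s*d+np.array([0,0,c])) # tool x: z_b=up; 
    ty=np.cross(tz,tx);M=R.from_matrix(np.c_[tx,ty,tz])
    b=ik(G+.05*tz,M,[[j1,.5,1.8,j4,1.2,j6] for j1 in(-.8,0) for j4 in(1.2,0,-1,3) for j6 in(-1.5,1)])
    print(hd,'cost %.1e'%b.cost,b.x.round(2))
E
```

```text
[-0.0012  0.1008  0.2415  0.4429  0.021   0.574   0.2813] res 0.0003
-120 cost 2.3e-31 [-0.24  0.58  1.88 -1.08  1.4   0.91]
-100 cost 6.9e-31 [-0.22  0.48  2.05 -1.35  1.19  0.91]
-80 cost 2.2e-24 [-0.26  0.38  2.22  4.59  0.98  0.97]
-60 cost 4.2e-27 [-0.37  0.28  2.37  4.08  0.79  1.14]
-40 cost 6.0e-04 [-0.54  0.22  2.46  3.4   0.67  1.43]
-20 cost 4.2e-03 [-0.78  0.21  2.46  2.49  0.7   1.89]
0 cost 1.8e-30 [-0.96  0.23  2.44  1.92  0.91  2.06]
20 cost 8.9e-30 [-1.03  0.32  2.31  1.5   1.1   2.14]
40 cost 4.8e-31 [-1.04  0.42  2.15  1.2   1.29  2.16]
60 cost 9.1e-31 [-0.99  0.53  1.98  0.95  1.48  2.14]
80 cost 2.0e-30 [-0.92  0.62  1.81  0.73  1.65  2.07]
100 cost 2.7e-30 [-0.83  0.7   1.67  0.52  1.8   1.96]
120 cost 1.6e-30 [-0.74  0.77  1.56  0.3   1.92  1.81]
```

```bash
python3 -m crank '[[0,0,2,0,0,0],[0,0,4,0,0,0],[0,0,4,0,0,0]]' 1
python3 - <<'E'
from h import *
st()
p,d=snap('side','s4.png')
cv2.imwrite('pics/v4.png',cv2.resize(p[60:240,140:340],(720,600),interpolation=cv2.INTER_CUBIC))
E
```

```text
time: 13.25
eef_pos: [0.5654, 0.2096, 0.1505]
tcp_rot: [0.353, 0.91, 0.077, -0.203]
contact_force: [-0.8, -0.1, -0.6]
opening: 1.002
finger_force: 0.0
t 13.25 tcpC cm [ 1.9  0.5 15. ] toolaxes in C
 [[-0.769  0.527 -0.362]
 [ 0.478  0.85   0.221]
 [ 0.425 -0.003 -0.905]] 
F [-0.8 -0.1 -0.6] q [ 0.044  0.335  1.659  0.304  1.475 -0.865]
```

View pics/v4.png

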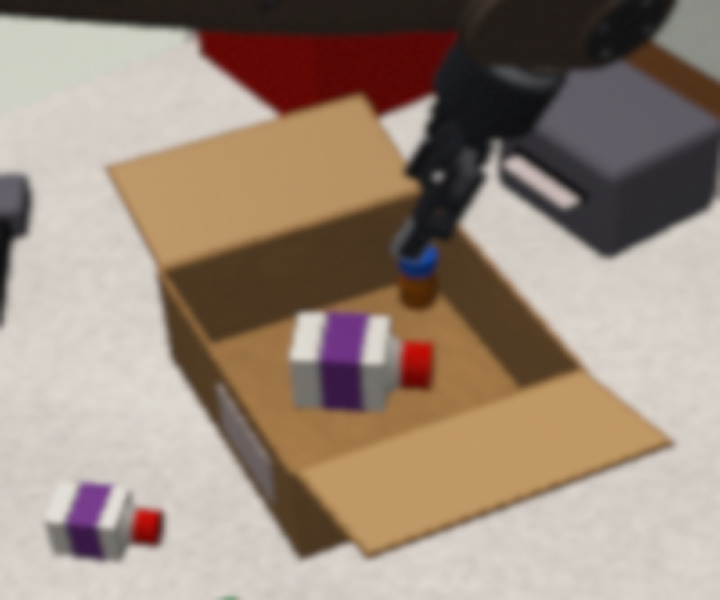

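The view shows both flaps folded flat back, the bottle at crop (340,360) with its cap at (415,365), and the jar standing at (418,275). The gripper is above and behind, with its tips at about (408,245). I'll check the tip offset in tool coordinates.

Run:
```python
from h import *
s=ctrl.get_state()
for n in('side','top'):
    p,d=snap(n);C=cloud(n,d).reshape(-1,3)
    t=R.from_quat(s['tcp_rot']).inv().apply(C-s['eef_pos'])
    dark=p.reshape(-1,3).max(1)<75
    m=(abs(t[:,0])<.03)&(abs(t[:,1])<.07)&(t[:,2]>-.12)&(t[:,2]<.02)&dark
    q=t[m];print(n,m.sum())
    for k in range(-12,2):
        z=q[(q[:,2]>k*.01)&(q[:,2]<=k*.01+.01)]
        if len(z): print(k,len(z),z[:,0].min().round(3),z[:,0].max().round(3),z[:,1].min().round(3),z[:,1].max().round(3))
```

```text
side 213
-12 38 -0.009 0.018 -0.07 0.034
-11 41 -0.007 0.018 -0.07 0.062
-10 27 -0.01 0.013 -0.069 0.042
-9 6 0.006 0.013 -0.049 0.047
-8 32 -0.007 0.011 -0.059 0.048
-7 34 -0.01 0.009 -0.059 0.044
-6 28 -0.005 0.009 -0.058 0.046
-5 7 -0.0 0.01 -0.051 0.047
top 149
-12 33 0.003 0.02 0.023 0.068
-11 31 -0.011 0.018 0.033 0.067
-10 45 -0.011 0.014 0.043 0.07
-9 9 0.006 0.014 0.044 0.064
-8 6 -0.003 0.011 0.044 0.055
-7 15 -0.004 0.012 0.044 0.057
-6 9 -0.008 0.012 0.044 0.053
-5 1 -0.007 -0.007 0.045 0.045
```

```bash
python3 -m crank '[[-3,0.4,0,0,0,0],[-3,0.4,3,0,0,0],[-3,0.4,6,0,0,0],[-3,0.4,9,0,0,0],[-3,0.4,11,0,0,0],[-3,0.4,12,0,0,0],[-3,0.4,12,0,0,0]]' 1; python3 -c "
from h import *
st()"
```

```text
time: 14.1
eef_pos: [0.5535, 0.2273, 0.0307]
tcp_rot: [0.354, 0.91, 0.078, -0.202]
contact_force: [0.1, 0.7, -0.2]
opening: 1.0
finger_force: 0.0
t 14.1 tcpC cm [0.4 2.  3.1] toolaxes in C
 [[-0.769  0.529 -0.359]
 [ 0.479  0.849  0.223]
 [ 0.423 -0.001 -0.906]] 
F [ 0.1  0.7 -0.2] q [ 0.072  0.462  1.733  0.327  1.273 -0.905]
```

```bash
python3 -m crank '[[0,0,2,0,0,0],[0,0,3.5,0,0,0],[0,0,4.5,0,0,0],[0,0,5.3,0,0,0],[0,0,5.3,0,0,0],[0,0,5.3,0,0,0]]' 1;  python3 - <<'E'
from h import *
st()
p,d=snap('side','s5.png');q,_=snap('top','t5.png')
cv2.imwrite('pics/v5.png',np.hstack([cv2.resize(q[130:250,160:280],(400,400)),cv2.resize(p[90:230,180:320],(400,400))]))
E
```

```text
time: 14.7
eef_pos: [0.5377, 0.2422, -0.0169]
tcp_rot: [0.354, 0.91, 0.079, -0.201]
contact_force: [0.2, 1.0, 1.1]
opening: 1.002
finger_force: 0.0
t 14.7 tcpC cm [-1.4  3.2 -1.7] toolaxes in C
 [[-0.769  0.529 -0.358]
 [ 0.48   0.848  0.224]
 [ 0.422  0.    -0.907]] 
F [0.2 1.  1.1] q [ 0.097  0.512  1.769  0.346  1.184 -0.916]
```

View pics/v5.png

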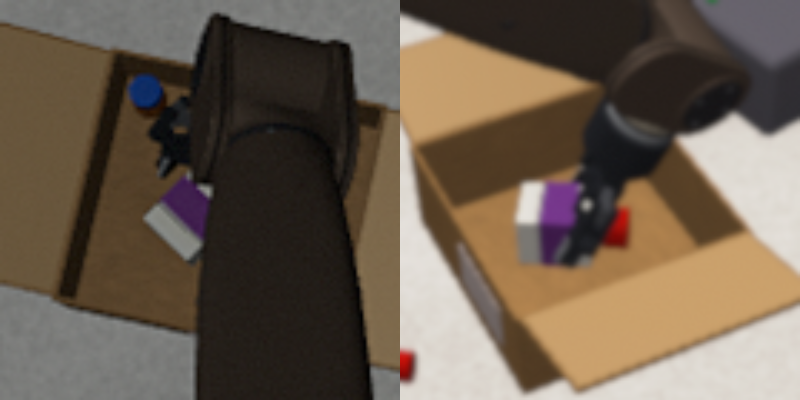

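The fingers straddle the body just cap-side of the label, with the near finger at crop (585,230). The jar is clear at (147,92), so I'll close now.

```bash
python3 -m crank '[[0,0,0,0,0,0],[0,0,0,0,0,0],[0,0,0,0,0,0],[0,0,0,0,0,0],[0,0,0,0,0,0],[0,0,0,0,0,0],[0,0,0,0,0,0],[0,0,0,0,0,0]]' 0 60; python3 -m crank '[[-0.4,0,-0.9,0,0,0],[-0.8,0,-1.8,0,0,0],[-1.2,0,-2.7,0,0,0],[-1.2,0,-2.7,0,0,0]]'; python3 -c "
from h import *
st()"
```

```text
time: 15.6
eef_pos: [0.5382, 0.242, -0.0165]
tcp_rot: [0.354, 0.91, 0.079, -0.201]
contact_force: [2.8, -2.8, 5.1]
opening: 0.652
finger_force: 64.9
time: 16.0
eef_pos: [0.5554, 0.2265, 0.0032]
tcp_rot: [0.355, 0.91, 0.079, -0.2]
contact_force: [-0.4, 0.5, -2.1]
opening: 0.652
finger_force: 64.3
t 16.0 tcpC cm [0.6 2.  0.3] toolaxes in C
 [[-0.769  0.53  -0.356]
 [ 0.48   0.848  0.224]
 [ 0.421  0.002 -0.907]] 
F [-0.4  0.5 -2.1] q [ 0.07   0.503  1.734  0.332  1.229 -0.921]
```

```bash
python3 -m crank '[[1.8,-0.5,-1.9,0,0,0],[3.6,-1,-3.8,0,0,0],[5.3,-1,-7.4,0,0,0],[7,-1,-11,0,0,0],[8.5,-1,-14,0,0,0],[9.9,-1,-17.4,0,0,0],[9.9,-1,-17.4,0,0,0]]'
cat > sim.py <<'E'
from kin import *
s=ctrl.get_state();q0=s['qpos'];r0=R.from_quat(s['tcp_rot']);p0=s['eef_pos']
rel=.055
g0=p0-rel*r0.as_matrix()[:,2]
print('g0',g0.round(3),s['contact_force'].round(1),q0.round(2))
for hd in(-10,0,20,40,60,80):
    for order in('both','tiltfirst','yawfirst'):
        q=q0.copy();ok=0;log=[];mj=0
        g1=np.array([.4885,-.221,.054+.15]);N=24
        for k in range(1,N+9):
            f=min(k/N,1)
            if order=='both': fy=ft=f
            elif order=='tiltfirst': ft=min(1,2*f);fy=max(0,2*f-1)
            else: fy=min(1,2*f);ft=max(0,2*f-1)
            rot=E('z',np.deg2rad(hd+42.6)*fy)*r0*E('y',-np.pi/2*ft)
            g=g0+(g1-g0)*f
            if k>N: g=g1-[0,0,.15*(k-N)/8]
            b=least_squares(lambda q:np.r_[(fk(X,q)[0]-(g+rel*rot.as_matrix()[:,2]))*5,(fk(X,q)[1].inv()*rot).as_rotvec()],np.clip(q,LO+.021,HI-.021),bounds=(LO+.02,HI-.02))
            ok=max(ok,b.cost);mj=max(mj,abs(b.x-q).max());q=b.x
        print(hd,order,'cost %.0e'%ok,'maxstep %.2f'%mj,q.round(2))
E
python3 sim.py
```

```text
time: 16.7
eef_pos: [0.5381, 0.2314, 0.2082]
tcp_rot: [0.354, 0.911, 0.081, -0.197]
contact_force: [0.6, -0.8, -2.5]
opening: 0.644
finger_force: 64.7
g0 [0.555 0.216 0.258] [ 0.6 -0.8 -2.5] [ 0.08  0.23  1.68  0.32  1.53 -0.81]
-10 both cost 1e-01 maxstep 0.39 [-0.67 -0.02  2.35  0.99  0.26 -2.82]
-10 tiltfirst cost 2e-01 maxstep 0.26 [-0.41  0.04  2.33 -1.51  0.26 -0.14]
-10 yawfirst cost 1e-01 maxstep 0.30 [-0.67 -0.02  2.35  0.99  0.26 -2.82]
0 both cost 2e-01 maxstep 0.31 [-0.65 -0.01  2.33  0.91  0.31 -2.82]
0 tiltfirst cost 3e-01 maxstep 0.26 [-0.38  0.04  2.34 -1.51  0.26 -0.24]
0 yawfirst cost 2e-01 maxstep 0.23 [-0.65 -0.01  2.33  0.91  0.31 -2.82]
20 both cost 2e-01 maxstep 0.25 [-0.67  0.02  2.25  0.73  0.54 -2.82]
20 tiltfirst cost 5e-01 maxstep 0.26 [-0.34  0.03  2.36 -1.51  0.26 -0.44]
20 yawfirst cost 2e-01 maxstep 0.19 [-0.67  0.02  2.25  0.73  0.54 -2.82]
40 both cost 4e-01 maxstep 0.23 [-0.66  0.09  2.15  0.59  0.77 -2.82]
40 tiltfirst cost 4e-01 maxstep 2.49 [-0.66  0.09  2.15  0.59  0.77 -2.82]
40 yawfirst cost 4e-01 maxstep 0.13 [-0.66  0.09  2.15  0.59  0.77 -2.82]
60 both cost 5e-01 maxstep 0.23 [-0.64  0.18  2.03  0.47  1.   -2.82]
60 tiltfirst cost 5e-01 maxstep 2.54 [-0.64  0.18  2.03  0.47  1.   -2.82]
60 yawfirst cost 5e-01 maxstep 0.15 [-0.64  0.18  2.03  0.47  1.   -2.82]
80 both cost 8e-01 maxstep 0.23 [-0.61  0.3   1.9   0.38  1.24 -2.82]
80 tiltfirst cost 8e-01 maxstep 2.55 [-0.61  0.3   1.9   0.38  1.24 -2.82]
80 yawfirst cost 8e-01 maxstep 0.17 [-0.61  0.3   1.9   0.38  1.24 -2.82]
```

```bash
sed -i 's/for hd in(.*/for hd in(-340,-320,-300,-280,-260,-240,-220,-140,-100,-80):/; s/N=24/N=60/' sim.py; python3 sim.py
```

```text
g0 [0.555 0.216 0.258] [ 0.6 -0.8 -2.5] [ 0.08  0.23  1.68  0.32  1.53 -0.81]
-340 both cost 3e-18 maxstep 0.10 [-1.02  0.33  2.3   1.51  1.11  2.14]
-340 tiltfirst cost 1e-03 maxstep 0.17 [-1.02  0.33  2.3   1.51  1.11  2.14]
-340 yawfirst cost 7e-01 maxstep 0.26 [-1.02  0.33  2.3   1.51  1.11  2.14]
-320 both cost 9e-19 maxstep 0.09 [-1.03  0.43  2.14  1.2   1.29  2.16]
-320 tiltfirst cost 1e-03 maxstep 0.16 [-1.03  0.43  2.14  1.2   1.29  2.16]
-320 yawfirst cost 4e-01 maxstep 0.24 [-1.03  0.43  2.14  1.2   1.29  2.16]
-300 both cost 2e-19 maxstep 0.08 [-0.98  0.53  1.97  0.95  1.48  2.14]
-300 tiltfirst cost 1e-03 maxstep 0.15 [-0.98  0.53  1.97  0.95  1.48  2.14]
-300 yawfirst cost 2e-01 maxstep 0.22 [-0.98  0.53  1.97  0.95  1.48  2.14]
-280 both cost 6e-20 maxstep 0.08 [-0.91  0.63  1.81  0.74  1.65  2.08]
-280 tiltfirst cost 1e-03 maxstep 0.14 [-0.91  0.63  1.81  0.74  1.65  2.08]
-280 yawfirst cost 1e-01 maxstep 0.20 [-0.91  0.63  1.81  0.74  1.65  2.08]
-260 both cost 3e-20 maxstep 0.07 [-0.83  0.71  1.67  0.52  1.8   1.97]
-260 tiltfirst cost 1e-03 maxstep 0.12 [-0.83  0.7
[... 524 characters left out ...]
.8   1.5   0.06  1.98  1.63]
-140 both cost 4e-20 maxstep 0.04 [-0.29  0.67  1.74 -0.87  1.59  0.98]
-140 tiltfirst cost 1e-03 maxstep 0.11 [-0.29  0.67  1.74 -0.87  1.59  0.98]
-140 yawfirst cost 4e-18 maxstep 0.06 [-0.29  0.67  1.74 -0.87  1.59  0.98]
-100 both cost 3e-18 maxstep 0.04 [-0.23  0.49  2.05 -1.36  1.19  0.93]
-100 tiltfirst cost 1e-03 maxstep 0.11 [-0.23  0.49  2.05 -1.36  1.19  0.93]
-100 yawfirst cost 3e-18 maxstep 0.06 [-0.23  0.49  2.05 -1.36  1.19  0.93]
-80 both cost 8e-03 maxstep 0.05 [-0.25  0.37  2.16 -1.51  0.98  0.82]
-80 tiltfirst cost 8e-03 maxstep 0.11 [-0.25  0.37  2.16 -1.51  0.98  0.82]
-80 yawfirst cost 8e-03 maxstep 0.08 [-0.25  0.37  2.16 -1.51  0.98  0.82]
```

```bash
cat >> h.py <<'E'
def todo(target):
    s=ctrl.get_state();r=R.from_quat(s['tcp_rot']);dl=np.array(target)-s['eef_pos']
    print('tcp',s['eef_pos'].round(4),'tool shift cm',(r.inv().apply(dl)*100).round(2),'up in tool',r.inv().apply([0,0,1]).round(3),'heading tx',np.degrees(np.arctan2(*(r.as_matrix()[[1,0],0]))).round(1),'F',s['contact_force'].round(1),'q',s['qpos'].round(2))
E
python3 -c "
from h import *
todo([.523,0,.24]);todo([.5075,-.234,.25])"
```

```text
tcp [0.5381 0.2314 0.2082] tool shift cm [-11.83 -18.04  -9.08] up in tool [ 0.416  0.009 -0.909] heading tx 137.7 F [ 0.6 -0.8 -2.5] q [ 0.08  0.23  1.68  0.32  1.53 -0.81]
tcp [0.5381 0.2314 0.2082] tool shift cm [-24.7  -36.31 -16.25] up in tool [ 0.416  0.009 -0.909] heading tx 137.7 F [ 0.6 -0.8 -2.5] q [ 0.08  0.23  1.68  0.32  1.53 -0.81]
```

```bash
python3 -m crank '[[-1.2,-1.8,-0.9,-0.06,0,0.135],[-2.4,-3.6,-1.8,-0.12,0,0.27],[-3.5,-5.4,-2.7,-0.19,0,0.41],[-4.7,-7.2,-3.6,-0.25,0,0.54],[-5.9,-9,-4.5,-0.31,0,0.68],[-7.1,-10.8,-5.5,-0.38,0,0.82],[-8.3,-12.6,-6.4,-0.44,0,0.95],[-9.4,-14.4,-7.3,-0.5,0,1.09],[-10.6,-16.2,-8.2,-0.57,0,1.22],[-11.8,-18,-9.1,-0.63,0,1.36]]'; python3 -c "
from h import *
todo([.5075,-.234,.25])"
```

```text
time: 17.7
eef_pos: [0.5188, -0.0008, 0.2321]
tcp_rot: [0.88, 0.423, 0.192, -0.096]
contact_force: [0.2, 0.0, -2.5]
opening: 0.651
finger_force: 64.8
tcp [ 0.5188 -0.0008  0.2321] tool shift cm [-16.41  13.64  -9.64] up in tool [ 0.419 -0.006 -0.908] heading tx 51.3 F [ 0.2  0.  -2.5] q [-0.43 -0.22  2.09  0.45  1.21  0.1 ]
```

```bash
python3 -m crank '[[-1.6,1.4,-1,-0.06,0,0.135],[-3.3,2.7,-1.9,-0.12,0,0.27],[-4.9,4.1,-2.9,-0.19,0,0.41],[-6.6,5.5,-3.9,-0.25,0,0.54],[-8.2,6.8,-4.8,-0.31,0,0.68],[-9.8,8.2,-5.8,-0.38,0,0.82],[-11.5,9.5,-6.7,-0.44,0,0.95],[-13.1,10.9,-7.7,-0.5,0,1.09],[-14.8,12.3,-8.7,-0.57,0,1.22],[-16.4,13.6,-9.6,-0.63,0,1.36]]'; python3 -m crank '[[0,0,0,0,0,0],[0,0,0,0,0,0],[0,0,0,0,0,0]]';python3 -c "
from h import *
todo([.5075,-.234,.25])"
```

```text
time: 18.7
eef_pos: [0.5087, -0.2326, 0.2494]
tcp_rot: [0.934, -0.287, 0.202, 0.062]
contact_force: [-0.6, 0.2, -2.5]
opening: 0.652
finger_force: 64.8
time: 19.0
eef_pos: [0.5097, -0.2319, 0.2508]
tcp_rot: [0.935, -0.283, 0.204, 0.061]
contact_force: [-0.2, 0.1, -3.2]
opening: 0.649
finger_force: 64.7
tcp [ 0.5097 -0.2319  0.2508] tool shift cm [-0.1   0.3   0.05] up in tool [ 0.416 -0.001 -0.909] heading tx -33.7 F [-0.2  0.1 -3.2] q [-0.61 -0.27  2.09  0.01  0.89  1.54]
```

```bash
python3 -m crank '[[-0.5,0,-0.5,0,-0.14,0],[-1,0,-1,0,-0.28,0],[-1.5,0,-1.5,0,-0.42,0],[-2,0,-2,0,-0.56,0],[-2.5,0,-2.5,0,-0.7,0],[-3,0,-3,0,-0.84,0],[-3.5,0,-3.5,0,-0.98,0],[-4,0,-4,0,-1.12,0],[-4.5,0,-4.5,0,-1.26,0],[-5,0,-5,0,-1.4,0]]'; python3 -m crank '[[0,0,0,0,-0.1,0],[0,0,0,0,-0.17,0],[0,0,0,0,-0.17,0],[0,0,0,0,-0.17,0]]';python3 - <<'E'
from h import *
todo([.447,-.193,.277])
p,d=snap('side','s6.png');q,_=snap('top','t6.png')
cv2.imwrite('pics/v6.png',np.hstack([cv2.resize(q[110:310,280:480],(400,400)),cv2.resize(p[120:370,230:480],(400,400))]))
E
```

```text
time: 20.0
eef_pos: [0.4561, -0.196, 0.2768]
tcp_rot: [0.847, -0.256, -0.446, -0.137]
contact_force: [-0.8, 0.7, -2.4]
opening: 0.65
finger_force: 64.9
time: 20.4
eef_pos: [0.4555, -0.1959, 0.2762]
tcp_rot: [0.807, -0.245, -0.515, -0.157]
contact_force: [-0.1, 0.0, -2.9]
opening: 0.64
finger_force: 64.9
tcp [ 0.4555 -0.1959  0.2762] tool shift cm [-0.44  0.24  0.75] up in tool [-0.907 -0.002 -0.421] heading tx -33.6 F [-0.1  0.  -2.9] q [-0.6   0.51  1.44 -0.02  2.33  1.55]
```

View pics/v6.png

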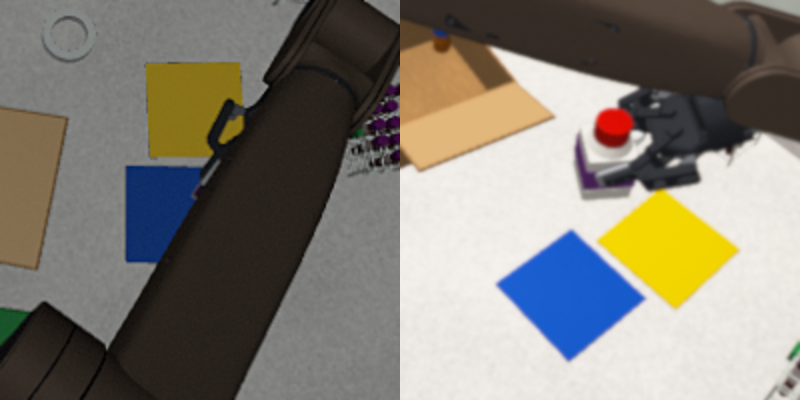

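The bottle hangs upright, cap up at crop (612,125), just behind the blue mat in the side view because of its height. I'll measure its axis and position, and the clearance to the purple rack.

Run:
```python
from kin import *
d=np.load('pics/s6.png.npy');p=cv2.imread('pics/s6.png');hsv=cv2.cvtColor(p,cv2.COLOR_BGR2HSV);H,S,V=[hsv[...,i].astype(int) for i in range(3)]
C=cloud('side',d);s=ctrl.get_state();t=s['eef_pos']
near=(np.hypot(C[...,0]-.49,C[...,1]+.22)<.1)&(C[...,2]>.2)
red=near&((H<6)|(H>174))&(S>130);q=C[red];zt=np.percentile(q[:,2],90)
top=q[q[:,2]>zt-.006];print('cap n',len(q),'top z',zt.round(4),'top centre',cv2.minEnclosingCircle(top[:,:2].astype(np.float32)),top.mean(0).round(4))
vio=C[near&(H>125)&(H<160)&(S>70)];print('vio',len(vio),vio.mean(0).round(3),vio[:,2].min().round(3),vio[:,2].max().round(3))
c=vio.mean(0);u,w,vt=np.linalg.svd(vio-c);print('sv',w.round(4),'normal',vt[2].round(3))
A=np.c_[top[:,:2]-top[:,:2].mean(0),np.ones(len(top))];print('cap top slope',np.linalg.lstsq(A,top[:,2],rcond=None)[0].round(3))
wh=near&(S<60)&(V>130);q=C[wh];print('white',len(q),q[:,2].min().round(3),np.percentile(q[:,2],[2,50,98]).round(3))
q=s['qpos'];R5=R.from_quat(s['tcp_rot']).as_matrix()[:,2];W=t-X[6]*R5;print('wrist',W.round(3))
D=np.load('pics/top0.png.npy');T=cloud('top',D)[120:220,430:512].reshape(-1,3);T=T[(T[:,2]>.03)&(T[:,2]<.2)];print('rack x',np.percentile(T[:,0],[2,98]).round(3),'y',np.percentile(T[:,1],[2,98]).round(3),T[:,2].max())
```

```text
cap n 466 top z 0.3534 top centre ((0.4940124452114105, -0.22297866642475128), 0.02022435888648033) [ 0.493  -0.2251  0.3521]
vio 186 [ 0.47  -0.228  0.286] 0.271 0.302
sv [0.2801 0.161  0.1111] normal [-0.269 -0.057 -0.962]
cap top slope [0.021 0.035 0.352]
white 993 0.245 [0.252 0.317 0.462]
wrist [ 0.667 -0.338  0.397]
rack x [0.559 0.676] y [-0.556 -0.476] 0.12276776252161259
```

```bash
python3 -m crank '[[2.3,0,1.05,0,0,0],[4.5,0,2.1,0,0,0],[6.8,0,3.15,0,0,0],[9,0,4.2,0,0,0],[11.3,0,5.25,0,0,0],[13.6,0,6.3,0,0,0],[15.8,0,7.35,0,0,0],[18.1,0,8.4,0,0,0],[20.4,0,9.45,0,0,0],[20.4,0,9.45,0,0,0]]'
python3 - <<'E'
from h import *
todo([.4555,-.1959,.0312])
p,d=snap('side','s7.png');hsv=cv2.cvtColor(p,cv2.COLOR_BGR2HSV);H,S,V=[hsv[...,i].astype(int) for i in range(3)]
C=cloud('side',d);near=(np.hypot(C[...,0]-.49,C[...,1]+.22)<.1)&(C[...,2]>.08)
q=C[near&((H<6)|(H>174))&(S>130)];zt=np.percentile(q[:,2],90);top=q[q[:,2]>zt-.006];print('cap top',zt.round(4),'centre',cv2.minEnclosingCircle(top[:,:2].astype(np.float32)))
A=np.c_[top[:,:2]-top[:,:2].mean(0),np.ones(len(top))];print('slope',np.linalg.lstsq(A,top[:,2],rcond=None)[0].round(3))
E
```

```text
time: 21.5
eef_pos: [0.4539, -0.1949, 0.0499]
tcp_rot: [0.805, -0.245, -0.517, -0.157]
contact_force: [0.4, 0.1, -2.7]
opening: 0.648
finger_force: 64.9
tcp [ 0.4539 -0.1949  0.0499] tool shift cm [ 1.78 -0.    0.61] up in tool [-0.909 -0.001 -0.417] heading tx -33.7 F [ 0.4  0.1 -2.7] q [-0.6   0.79  1.48 -0.01  2.01  1.56]
cap top 0.1269 centre ((0.4921250641345978, -0.22377334535121918), 0.02021360583603382)
slope [0.014 0.021 0.125]
```

```bash
python3 -m crank '[[0.45,0,0.2,0,0,0],[0.9,0,0.4,0,0,0],[1.2,0,0.55,0,0,0],[1.35,0,0.62,0,0,0],[1.35,0,0.62,0,0,0]]'; python3 -m crank '[[0.1,0,0.04,0,0,0],[0.18,0,0.08,0,0,0],[0.18,0,0.08,0,0,0]]'; python3 -m crank '[[0.1,0,0.04,0,0,0],[0.1,0,0.04,0,0,0],[0.1,0,0.04,0,0,0]]'
```

```text
time: 22.05
eef_pos: [0.455, -0.1958, 0.0371]
tcp_rot: [0.806, -0.245, -0.516, -0.157]
contact_force: [-0.4, 0.4, -2.5]
opening: 0.646
finger_force: 64.9
time: 22.35
eef_pos: [0.4551, -0.1958, 0.035]
tcp_rot: [0.806, -0.245, -0.516, -0.157]
contact_force: [-0.3, 0.3, -2.4]
opening: 0.646
finger_force: 64.9
time: 22.65
eef_pos: [0.4551, -0.1958, 0.034]
tcp_rot: [0.806, -0.245, -0.516, -0.157]
contact_force: [0.3, 0.6, -3.0]
opening: 0.647
finger_force: 64.9
```

```bash
for i in 1 2; do python3 -m crank '[[0.05,0,0.02,0,0,0],[0.1,0,0.04,0,0,0],[0.1,0,0.04,0,0,0]]'|egrep 'eef|cont'; done
```

```text
eef_pos: [0.4552, -0.1958, 0.0329]
contact_force: [-0.0, -0.4, -2.3]
eef_pos: [0.4553, -0.1959, 0.0322]
contact_force: [0.6, -0.3, -1.0]
```

Contact is starting, so one more millimetre.

```bash
for i in 1 2; do python3 -m crank '[[0.03,0,0.01,0,0,0],[0.06,0,0.03,0,0,0],[0.06,0,0.03,0,0,0]]'|egrep 'eef|cont'; done;  python3 - <<'E'
from h import *
p,d=snap('side','s8.png');hsv=cv2.cvtColor(p,cv2.COLOR_BGR2HSV);H,S,V=[hsv[...,i].astype(int) for i in range(3)]
C=cloud('side',d);near=(np.hypot(C[...,0]-.49,C[...,1]+.22)<.1)&(C[...,2]>.08)
q=C[near&((H<6)|(H>174))&(S>130)];zt=np.percentile(q[:,2],90);top=q[q[:,2]>zt-.006];print('cap top',zt.round(4),'centre',cv2.minEnclosingCircle(top[:,:2].astype(np.float32)))
A=np.c_[top[:,:2]-top[:,:2].mean(0),np.ones(len(top))];print('slope',np.linalg.lstsq(A,top[:,2],rcond=None)[0].round(3))
E
```

```text
eef_pos: [0.4553, -0.1959, 0.0322]
contact_force: [-0.4, 0.1, 3.0]
eef_pos: [0.4553, -0.1959, 0.0322]
contact_force: [-1.0, 1.3, 6.3]
cap top 0.1091 centre ((0.49348706007003784, -0.22458624839782715), 0.020776640623807907)
slope [0.012 0.014 0.107]
```

```bash
python3 -m crank '[[0,0,0,0,0,0],[0,0,0,0,0,0],[0,0,0,0,0,0],[0,0,0,0,0,0]]' 0.8 20;python3 -m crank '[[0,0,0,0,0,0],[0,0,0,0,0,0],[0,0,0,0,0,0],[0,0,0,0,0,0]]' 1; python3 -m crank '[[0,0,-1,0,0,0],[0,0,-2,0,0,0],[0,0,-4,0,0,0],[0,0,-6,0,0,0],[0,0,-8,0,0,0],[0,0,-10,0,0,0],[-3,0,-12,0,0,0],[-7,0,-13,0,0,0],[-11,0,-14,0,0,0],[-11,0,-14,0,0,0]]'
python3 - <<'E'
from h import *
p,d=snap('side','s9.png');q,e=snap('top','t9.png');flaps(e)
hsv=cv2.cvtColor(p,cv2.COLOR_BGR2HSV);H,S,V=[hsv[...,i].astype(int) for i in range(3)]
C=cloud('side',d);near=(np.hypot(C[...,0]-.49,C[...,1]+.22)<.1)&(C[...,2]>.08)
r=C[near&((H<6)|(H>174))&(S>130)];zt=np.percentile(r[:,2],90);top=r[r[:,2]>zt-.006];print('cap top',zt.round(4),'centre',cv2.minEnclosingCircle(top[:,:2].astype(np.float32)))
cv2.imwrite('pics/v9.png',np.hstack([cv2.resize(q[60:320,60:420],(400,300)),cv2.resize(p[60:380,100:480],(400,300))]))
E
```

```text
time: 24.3
eef_pos: [0.4551, -0.1959, 0.0302]
tcp_rot: [0.806, -0.245, -0.516, -0.157]
contact_force: [-0.3, 0.3, 0.3]
opening: 0.804
finger_force: 0.0
time: 24.7
eef_pos: [0.4552, -0.1959, 0.0305]
tcp_rot: [0.806, -0.245, -0.516, -0.157]
contact_force: [0.4, 0.5, 0.7]
opening: 0.996
finger_force: 0.0
time: 25.7
eef_pos: [0.5249, -0.2425, 0.1969]
tcp_rot: [0.809, -0.246, -0.511, -0.155]
contact_force: [1.0, 0.3, 0.7]
opening: 0.998
finger_force: 0.0
L n 1852 angle med [2.84 2.89 2.94]
R n 1895 angle med [2.85 2.9  2.94]
cap top 0.1091 centre ((0.49405479431152344, -0.2237490713596344), 0.020325513556599617)
```

View pics/v9.png

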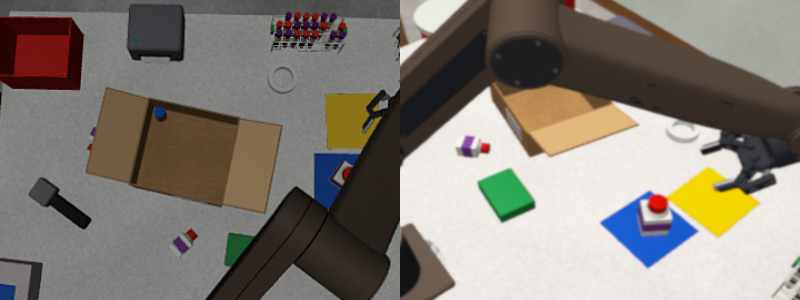

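The bottle stands cap up in the middle of the blue mat (side crop 656,215). The flaps are fully back, the jar is standing (top crop 160,113), the tape and scanner haven't moved, and the gripper is clear.

```bash
python3 -m crank '[[0,0,0,0,0,0],[0,0,0,0,0,0],[0,0,0,0,0,0]]'|head -1; python3 -c "
from plant import ctrl
print(ctrl.sign_off())"
```

```text
time: 26.1
the job is handed in; nothing more can be done
None
```

Job handed in at 26.1 s: both flaps are folded fully back and the bottle stands upright, cap up, near the centre of the blue mat and released; the jar is still standing, and the tape and scanner haven't moved.

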